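# Check a bearing bush with a double-ended plug gauge

### The job

Check the bore of the bearing bracket with the larger bore, using the double-ended plug gauge that lies in the wooden rest. Push the gauge's slim go end fully home into the bore until its collar is at the mouth and pull it out; then press the thick no-go end squarely against a mouth of the same bore (either side will do), without forcing it, to confirm that it does not enter. Finally lay the gauge back in its wooden rest and let go.

Things in the scene. Friction and masses are not known exactly. Their poses are not given: they have to be found in the camera images.
- gauge: Double-ended plug gauge, plain metal, 170 mm long, about 0.25 kg, lying level in the wooden rest. Origin on its axis in the middle of the round handle (26 mm diameter, y = -55 to +55 mm), near where it balances; grip it here from above. Its y axis runs along the gauge towards the slim go end (to the left at the start); the thick no-go end is at -y.
- go_tip (a point): Tip of the go end, on the gauge's axis, 95 mm from its origin. The go end is the slimmer, longer one: a plug 22 mm in diameter and 24 mm long, then a 10 mm long cone narrowing to 10 mm diameter at this tip. Axes as the gauge's.
- go_shoulder (a point): Where the go plug meets its collar (34 mm diameter, 6 mm thick, between plug and handle), on the gauge's axis, 61 mm from its origin. With the go end fully home this point lies in the mouth of the bore. Axes as the gauge's.
- nogo_face (a point): Middle of the flat end face of the no-go end, 75 mm from the gauge's origin at -y. The no-go end is a plain disc 40 mm in diameter and 20 mm thick. Axes as the gauge's.
- bracket: Grey bearing bracket with the larger bore, fixed to the bench: a round eye (68 mm diameter, nipple on top to 108 mm height) on a foot 120 x 50 x 14 mm with two screws. Origin under the middle of its foot, y along the bore. A second bracket, alike but for its 16 mm bore, stands at least 0.27 m away across the bench and is not to be gauged.
- bracket_bore (a point): Middle of the larger bore, 70 mm above the bench: a level through bore of 29 mm diameter in a brass bush 54 mm long, 37 mm outside diameter. Its y axis is the bore's axis, within 12 degrees of straight left. Two like mouths, open at y = -27 and +27 mm: the go end can enter one and the no-go end be tried at the other without turning the gauge.
- rest_seat (a point): Where the middle of the handle lies in the rest, 52 mm above the bench; y runs along the seated gauge, which may lie either way round. Rest: wooden base 76 x 110 x 10 mm fixed to the bench, two uprights 10 mm thick (56 mm free between them) with V notches open to the top, their tips 10 mm above this point.
Not all that is in view belongs to the job. Leave any pink look-alike of the part that bears rest_seat alone.

How it is judged (in metres and radians):
On the way, in this order (a step that is already met when the one before it is completed fails the run):
1. the go end is fully home in the larger bore, its collar within about 6 mm of the mouth (distance between go_shoulder and bracket_bore below 0.033 m and distance between go_tip and bracket_bore below 0.02 m and angle between the y axis of gauge and the y axis of bracket_bore, either way round below 0.2 rad), for 0.1 s.
2. the no-go end bears squarely (within 11 degrees) against a mouth of the same bore with a light push (over 0.3 N), and stays out (distance between nogo_face and bracket_bore between 0.02 and 0.031 m and contact force between gauge and bracket above 0.3 N and angle between the y axis of gauge and the y axis of bracket_bore, either way round below 0.2 rad), for 0.02 s.
At the end, for the whole second after the job is handed in: The gauge lies still in both V notches of its wooden rest, either way round: its middle within 20 mm of the seat point and no more than 6 mm above it, in line within 10 degrees (distance between gauge and rest_seat below 0.02 m and z of gauge in the frame of rest_seat below 0.006 m and angle between the y axis of gauge and the y axis of rest_seat, either way round below 0.17 rad and linear speed of gauge below 0.02 m/s); the robot touches nothing.
It fails at once if the gauge is forced against the bracket with more than 60 N (contact force between gauge and bracket above 60 N).
It also fails if it takes over 58 s, if anything falls off the work surface, if the arm or the gripper's body presses on something with over 40 N, if the wrist force passes 120 N, or if a joint passes its speed limit or range.

### The arm

A 6-joint arm with a two-finger parallel gripper is mounted at the origin on a cart in front of the work surface, level with it; the furniture and walls round the work are solid. World frame = base frame: x ahead of the robot, y to its left, z up, the work surface at z = 0. Lengths are in mm, angles in rad, forces in N, time in s.
With the tool pointing down it reaches from about 325 to 925 mm from the base axis. Payload 3.1 kg.
Tool frame: the origin (TCP) lies between the finger pads; the fingertips stand 19 mm ahead of it and the grasp point (between the pads) is the TCP (r.tips_ahead is the distance from the TCP to the fingertips, in mm); z points along the fingers, y is the line along which they close (so a half turn about z gives the same grasp; the last joint's range is limited). The gripper opens to 85 mm and grips with 20 to 120 N. Pads are 22 mm wide; open, the fingers measure 114 mm over their backs; the gripper's body (76 mm by 85 mm) begins 54 mm behind the grasp point. The pads swing forward as they close: fully open they stand 13 mm farther back than shut.
Start: joints at [-1.394, 0.217, 1.613, -0, 1.311, -0.112], TCP at [178.022, -599.122, 250.3] pointing down, gripper open.
Joint ranges: [-2.75, 2.75], [-0.78, 2.1], [0.31, 2.55], [-1.13, 4.27], [0.13, 2.63], [-2.58, 2.58]. Speed limits (rad/s): [2.79, 2.79, 3.14, 3.14, 3.14, 3.14].

### API

Orientations are given as a rotation vector (axis times angle).
In Python, from plant import r, viewer gives the robot as it stands.
- The arm moves only by the shell command python3 -m handwheel 'ROWS' [FORCE]. ROWS is JSON, a list of rows, each a list of 7 numbers: the opening, from 0 (shut) to 1 (fully open), then the shift along the tool's x, y, z in mm, then the turn, a rotation vector about the tool's x, y, z in degrees. A call has 1 to 12 rows; each row is the pose to reach, as a shift and turn from the pose commanded when the call began, along the tool's axes at that moment; what a row does not reach only later rows make up. A row lasts 1/8 s, in which the tool goes at most 62.5 mm and 10.7 degrees, less where a joint would pass 70% of its speed; a pose out of reach is approached as far as the arm can. A call with a gripper value outside its range is refused whole. The fingers move at their own pace and stop on an object; FORCE is the grip in N (left out, the last holds). Time passes only in rows, so rows that repeat a pose let the fingers close. It gives the time, the measured TCP pose, the force, the opening and the grip force at its end, in the units of the state.
- r.state(): the state, without advancing time (a new reading comes with each control period).
- viewer.capture(name): name is "scene" or "top"; returns a dict with "pixels" (420x560x3 uint8, blue, green, red), "fx", "fy", "cx", "cy" (pixels), "dist_coeffs" ([k1, k2, p1, p2, k3] as OpenCV has them; the pictures are not rectified), "xyz" and "orientation" of the camera in the world. Camera axes: x right, y up, looking along -z (the intrinsics and any distortion apply to the point x, -y, -z); pixel columns grow to the right and rows downward; lengths in mm; the calibration is good to about 2 mm. A picture is of the moment at which its call begins. There is no depth.
- r.hand_in(): hands the job in; it is judged then, once.
The state is a dict: "t": time; "qpos": joint angles; "joint_velocities": joint speeds; "effort": joint torques, N m; "tool_pos": TCP position; "tcp_rot": TCP orientation; "ft_force": force on the tool from outside, world axes, zero at the start; "wrist_torque": the same for the moment, N m; "opening": opening from 0.0 (shut) to 1.0 (fully open); "finger_force": force on a finger pad.
Only numpy, scipy, OpenCV 4.12 (cv2) and the standard library are available. Lean on these libraries where they do the work, as an engineer would, in place of code of your own. Each camera call takes 0.05 s, during which the arm holds its last target. There are 200 camera calls.

## Working session

There is one attempt and no reset: what is moved stays moved. The work goes in short steps, Python scripts to look and compute and a shell command to move; the robot and the scene stay as the last step left them, time stands still between calls to the robot, and variables do not carry over. Pictures are saved under pics/ and viewed, at most 13 in all, crops included, and the job is handed in when it is done.

```bash
ls; mkdir -p pics; python3 - <<'E'
from plant import r, viewer
import cv2
for n in("scene","top"):
    c=viewer.capture(n); cv2.imwrite(f"pics/{n}0.png",c["pixels"])
    print({k:v for k,v in c.items() if k!="pixels"})
print(r.state())
E
```

```text
pics
{'fx': 475.04642069243243, 'fy': 475.04642069243243, 'cx': 271.23652940864696, 'cy': 211.14289336966667, 'dist_coeffs': array([-0.08749104,  0.        ,  0.        ,  0.        ,  0.        ]), 'xyz': array([-214.34263829,  614.51400071,  568.27454888]), 'orientation': array([ 0.53221119, -1.23997981, -1.99969365])}
{'fx': 412.7547925621143, 'fy': 412.7547925621143, 'cx': 280.53009284828937, 'cy': 214.68218483345467, 'dist_coeffs': array([-0.0643355,  0.       ,  0.       ,  0.       ,  0.       ]), 'xyz': array([342.8480892 , -38.48187129, 915.47842361]), 'orientation': array([ 0.15967169, -0.18489732, -1.67925262])}
{'t': 0.1, 'qpos': array([-1.39421554e+00,  2.17706574e-01,  1.61481655e+00, -2.69723429e-05,
        1.31131826e+00, -1.12201029e-01]), 'joint_velocities': array([-0.00114738, -0.00186841, -0.0028127 , -0.00045275,  0.00028055,
       -0.00242372]), 'effort': array([-9.44207859e-04, -3.98077834e+01, -3.04968703e+01, -2.10289932e-04,
        4.20894648e-03,  4.90185045e-06]), 'tool_pos': array([ 177.87698338, -598.40443614,  249.05914292]), 'tcp_rot': array([-3.10667547e+00, -4.51730348e-01,  1.54490484e-04]), 'ft_force': array([-0.15262013,  0.03325839,  0.82157506]), 'wrist_torque': array([-0.02207532, -0.0425077 ,  0.0387768 ]), 'finger_force': 0.0, 'opening': 1.0020725913466633}
```

View pics/scene0.png

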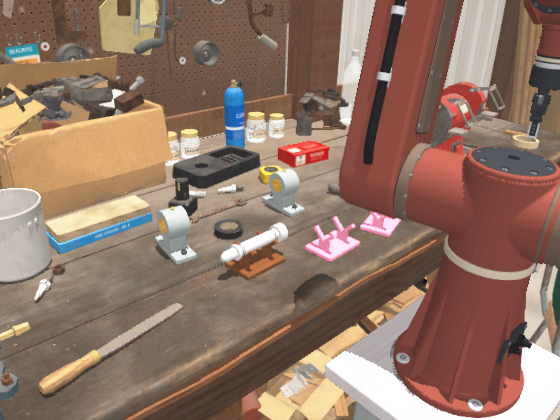

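View pics/top0.png

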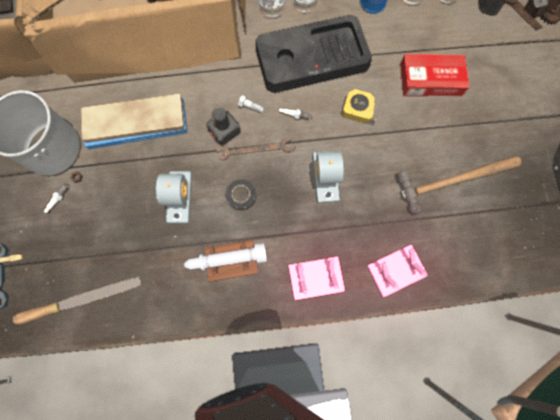

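The scene view shows the gauge in its wooden rest at about (255,245), and brackets at (175,230) and (285,190). In the top view the gauge spans (187,264) to (266,253), with brackets at (173,195) and (328,175). The pink rests are decoys. I'll enlarge the brackets to compare the bores.

```bash
python3 - <<'E'
import cv2, numpy as np
s=cv2.imread("pics/scene0.png");t=cv2.imread("pics/top0.png")
f=lambda im,x,y,w,h,k:cv2.resize(im[y:y+h,x:x+w],None,fx=k,fy=k,interpolation=cv2.INTER_CUBIC)
a=np.hstack([f(s,145,195,65,75,6)[:450],f(s,255,160,65,75,6)])[:, :780]
cv2.imwrite("pics/c1.png",a)
b=np.vstack([np.hstack([f(t,145,160,65,70,4),f(t,300,140,65,70,4)]),f(t,175,235,130,60,4)])
cv2.imwrite("pics/c2.png",b)
E
```

```text
(no output)
```

View pics/c1.png

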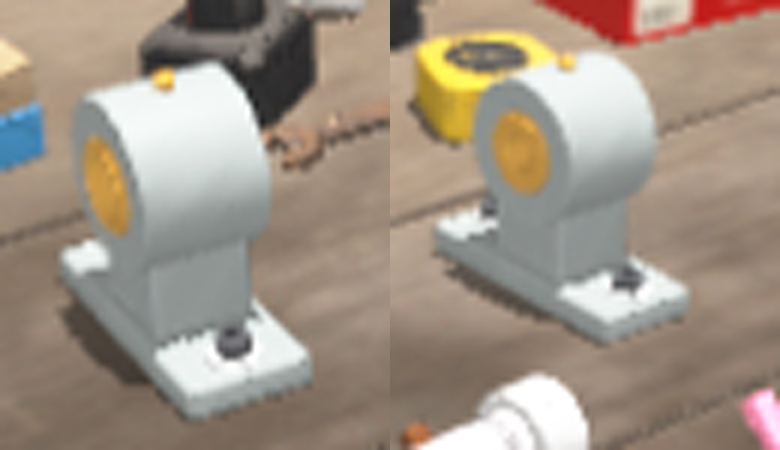

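View pics/c2.png

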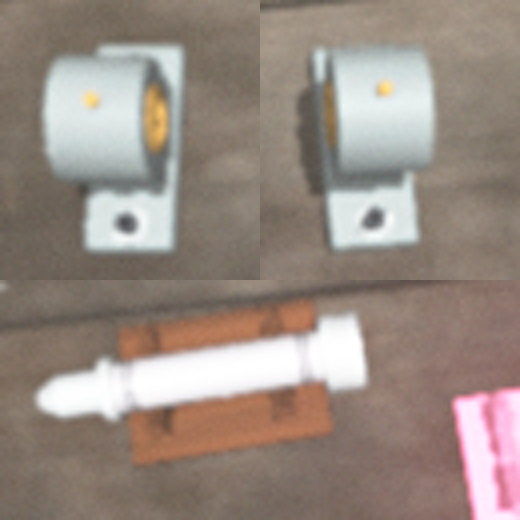

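The right bracket seems to have a small ring inside the brass, while the left one's inner edge runs near the rim. I'll stretch the contrast to confirm this, and measure positions in the same step.

```bash
cat > h.py <<'E'
import cv2, numpy as np
from scipy.spatial.transform import Rotation as R
def ray(c,uv):
    K=np.array([[c["fx"],0,c["cx"]],[0,c["fy"],c["cy"]],[0,0,1]])
    p=cv2.undistortPoints(np.float64(uv).reshape(-1,1,2),K,np.float64(c["dist_coeffs"])).reshape(-1,2)
    d=np.c_[p[:,0],-p[:,1],-np.ones(len(p))]
    return np.array(c["xyz"]),R.from_rotvec(c["orientation"]).apply(d)
def plane(c,uv,z):
    o,d=ray(c,uv); z=np.broadcast_to(z,len(d)); return o+d*((z-o[2])/d[:,2])[:,None]
def tri(c1,u1,c2,u2):
    o1,d1=ray(c1,u1);o2,d2=ray(c2,u2);out=[]
    for a,b in zip(d1,d2):
        s=np.linalg.lstsq(np.c_[a,-b],o2-o1,rcond=None)[0]
        p,q=o1+a*s[0],o2+b*s[1]; out.append(np.r_[(p+q)/2,np.linalg.norm(p-q)])
    return np.array(out)
def proj(c,P):
    M=R.from_rotvec(c["orientation"]).as_matrix()
    q=(np.atleast_2d(P)-c["xyz"])@M*[1,-1,-1]
    K=np.array([[c["fx"],0,c["cx"]],[0,c["fy"],c["cy"]],[0,0,1]])
    return cv2.projectPoints(q,np.zeros(3),np.zeros(3),K,np.float64(c["dist_coeffs"]))[0].reshape(-1,2)
def comp(mask,x0,y0,x1,y1):
    m=np.zeros_like(mask);m[y0:y1,x0:x1]=mask[y0:y1,x0:x1]
    n,l,s,ce=cv2.connectedComponentsWithStats(m.astype(np.uint8))
    i=1+np.argmax(s[1:,4]); return ce[i],s[i],(l==i)
E
python3 - <<'E'
from h import *
from plant import viewer
cs,ct=viewer.capture("scene"),viewer.capture("top")
S,T=cs["pixels"],ct["pixels"]
hs,ht=[cv2.cvtColor(x,cv2.COLOR_BGR2HSV).astype(int) for x in(S,T)]
br=lambda h:(h[...,1]>130)&(h[...,0]>12)&(h[...,0]<28)&(h[...,2]>90)
for n,b in(("L",(150,205,175,245)),("R",(262,175,285,200))):
    ce,st,m=comp(br(hs),*b); (e,ax,an)=cv2.fitEllipse(max(cv2.findContours(m.astype(np.uint8),0,1)[0],key=len))
    print(n,ce,st,e,ax,an,"at z70",plane(cs,[e],70))
# nipples
for n,b1,b2 in(("L",(165,200,180,212),(160,178,176,190)),("R",(340-60,165,300,175),(325,155,340,170))):
    try:
        a=comp(br(hs),*b1)[0];b=comp(br(ht),*b2)[0]; print("nip",n,a,b,tri(cs,[a],ct,[b]),plane(ct,[b],107))
    except Exception as e: print(n,e)
# gauge top
w=(ht[...,1]<40)&(ht[...,2]>205); ce,st,m=comp(w,175,235,285,285)
print("gauge",ce,st)
ys,xs=np.nonzero(m);rect=cv2.minAreaRect(np.c_[xs,ys].astype(np.float32));print(rect)
bp=cv2.boxPoints(rect);print(bp.tolist());
A,B=sorted([(bp[i]+bp[(i+1)%4])/2 for i in range(4) if np.linalg.norm(bp[i]-bp[(i+1)%4])<30],key=lambda q:q[0])
P=plane(ct,[A,B],52);print("ends",P,np.linalg.norm(P[0]-P[1]))
g=lambda im,x,y,w,h:cv2.normalize(cv2.resize(im[y:y+h,x:x+w],(280,400),interpolation=cv2.INTER_CUBIC)[...,1],None,0,255,32)
cv2.imwrite("pics/c3.png",np.hstack([g(S,155,212,21,30),g(S,267,177,21,30)]))
E
```

```text
L [162.21917808 225.50684932] [159 218   7  16  73] (162.15296936035156, 225.385986328125) (4.9199395179748535, 15.554850578308105) 166.0277099609375 at z70 [[609.42493627 188.90085818  70.        ]]
R [276.30232558 184.79069767] [272 179   9  13  86] (276.3022766113281, 184.78738403320312) (7.383698463439941, 12.5100679397583) 164.28541564941406 at z70 [[ 617.0812193  -150.65107349   70.        ]]
L attempt to get argmax of an empty sequence
R attempt to get argmax of an empty sequence
gauge [228.23850267 257.68663102] [185 244  81  25 935]
((225.09458923339844, 258.56756591796875), (16.933094024658203, 81.54190063476562), 80.53767395019531)
[[183.48648071289062, 256.9189147949219], [263.91888427734375, 243.5135040283203], [266.70269775390625, 260.2162170410156], [186.27029418945312, 273.62164306640625]]
ends [[446.44986451 148.18022431  52.        ]
 [455.31359527 -22.23855157  52.        ]] 170.649128021312
```

View pics/c3.png

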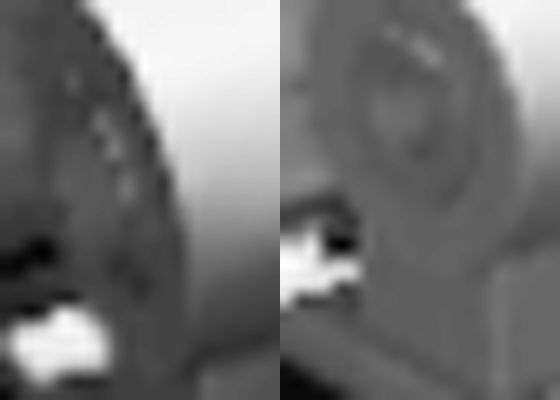

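The stretched crop isn't conclusive yet, so I'll rectify each mouth to its face plane and stretch within the brass.

```bash
python3 - <<'E'
from h import *
from plant import viewer
ims=[[],[]]
for k in range(4):
    cs,ct=viewer.capture("scene"),viewer.capture("top"); ims[0].append(cs["pixels"]);ims[1].append(ct["pixels"])
S,T=[np.mean(i,0) for i in ims]
# nipples, gauge: loose brass in top
ht=cv2.cvtColor(T.astype(np.uint8),cv2.COLOR_BGR2HSV).astype(int);hs=cv2.cvtColor(S.astype(np.uint8),cv2.COLOR_BGR2HSV).astype(int)
l=lambda h:(h[...,1]>75)&(h[...,0]>10)&(h[...,0]<32)&(h[...,2]>120)
for n,b1,b2 in(("L",(166,203,180,212),(162,180,174,190)),("R",(280,165,292,173),(325,157,338,168))):
    a=comp(l(hs),*b1);b=comp(l(ht),*b2); print("nip",n,a[0],a[1][4],b[0],b[1][4],tri(cs,[a[0]],ct,[b[0]]),plane(ct,[b[0]],107))
# mouths: face plane x-z at given y; L yaw~0
def view(c,I,cx,y):
    g=np.linspace(-24,24,280); X,Z=np.meshgrid(g,g[::-1])
    P=np.c_[cx+X.ravel(),np.full(X.size,y),70+Z.ravel()]
    uv=proj(c,P).reshape(280,280,2).astype(np.float32)
    im=cv2.remap(I.astype(np.float32),uv[...,0],uv[...,1],cv2.INTER_CUBIC)
    return np.clip((im-[20,70,110])*[1.8,1.8,1.8],0,255)
# bore mouth centre x,y estimates from brass fit
out=[view(cs,S,609,189),view(cs,S,617,-151)]
b=comp(l(ht),178,175,192,198);P=plane(ct,[b[0]],70)[0];print(b[0],b[1],P)
out.append(view(ct,T,P[0],P[1]))
cv2.imwrite("pics/c4.png",np.vstack([np.hstack(out[:2]),np.hstack([out[2],out[2]*0])]))
E
```

```text
nip L [171.76923077 207.61538462] 13 [167.  184.5] 6 [[6.09288344e+02 1.62264783e+02 1.04863257e+02 3.31426062e-01]] [[608.70527608 161.86802607 107.        ]]
nip R [282.29411765 168.88235294] 17 [330.875 161.875] 8 [[ 620.32651502 -176.50826314  106.47896457    5.09364726]] [[ 618.21499677 -178.11031205  107.        ]]
[183.44444444 189.2345679 ] [181 181   6  17  81] [606.20149612 136.48741703  70.        ][ WARN:0@14.998] global loadsave.cpp:1063 imwrite_ Unsupported depth image for selected encoder is fallbacked to CV_8U.
```

View pics/c4.png

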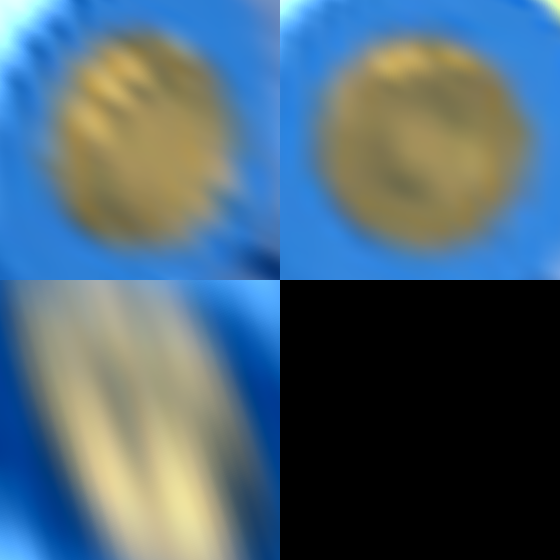

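```bash
python3 - <<'E'
from h import *
from plant import viewer
cs,ct=viewer.capture("scene"),viewer.capture("top")
for n,c,x0,y0,x1,y1 in(("sceneL",cs,156,215,170,237),("sceneR",cs,269,176,285,196),("topL",ct,179,179,190,201),("topR",ct,312,155,322,180)):
    I=c["pixels"][y0:y1,x0:x1]; print(n,x0,y0); print("\n".join(" ".join("%3d/%3d"%(p[2],p[0]) for p in q) for q in I))
E
```

```text
sceneL 156 215
167/130 145/137 135/139 135/139 135/139 136/139 137/140 175/180 231/235 244/247 245/248 246/248 246/248 246/248
163/130 143/136 135/138 136/140 135/139 136/139 136/139 136/139 184/188 241/244 246/248 246/248 246/248 246/248
160/130 141/136 135/139 143/132 157/129 149/122 139/135 135/139 136/141 228/233 244/246 244/247 244/246 243/246
168/136 145/138 136/134 159/105 183/ 94 173/ 79 154/112 139/134 135/139 197/203 238/242 242/245 241/244 240/243
169/136 146/138 140/127 170/ 86 181/ 64 181/ 64 174/ 71 152/115 137/136 169/173 229/233 238/242 237/241 236/239
170/135 148/138 147/123 173/ 83 186/ 65 180/ 64 207/ 72 185/ 87 144/130 135/139 206/213 231/236 233/237 232/235
176/136 150/139 152/116 177/ 79 185/ 65 185/ 66 218/ 75 205/ 71 161/117 138/136 170/175 224/228 228/232 227/230
177/135 153/138 153/115 183/ 80 192/ 68 193/ 69 189/ 67 219/ 76 190/ 90 145/130 135/138 212/218 223/227 222/226
171/130 155/133 150/118 186/ 84 199/ 70 199/ 71 200/ 71 223/ 78 203/ 70 154/121 135/136 192/197 217/221 219/222
166/129 155/131 144/131 186/ 93 202/ 71 201/ 70 202/ 71 194/ 68 200/ 70 168/1
[... 7215 characters left out ...]
/ 95 117/111 127/ 91 135/ 69 140/ 87 152/147 192/206 213/225
 91/ 78  90/ 84 102/ 95 113/107 123/ 96 129/ 69 133/ 84 145/138 189/200 208/219
 93/ 79  95/ 79  99/ 94 111/106 124/ 99 129/ 77 130/ 82 146/138 186/198 208/218
 94/ 80  91/ 76  97/ 91 109/102 116/ 95 123/ 73 128/ 82 141/136 182/193 199/212
 93/ 79  90/ 77 102/ 95 109/107 115/104 121/ 80 124/ 82 140/134 177/188 194/207
 89/ 73  90/ 79  96/ 90 106/106 117/113 116/ 92 113/ 86 129/129 168/178 191/202
 83/ 71  90/ 76  93/ 84 105/104 113/115 106/101  99/ 90 126/128 165/176 179/190
 87/ 74  90/ 79  89/ 81 102/103 110/115 106/108  97/ 96 120/126 159/166 172/180
 85/ 75  88/ 75  90/ 80 101/100 112/118 108/112 101/104 120/123 149/157 162/168
```

The left bracket's brass shades smoothly right across, so its bore is wide. The right one has a flat annulus around a bore about 7 px of 13 px wide, which makes it the 16 mm one. The larger bore is therefore the left bracket, with its nipple at about (609,162). Next I'll measure the gauge axis and the foot yaw.

```bash
cat >> h.py <<'E'
def delta(s,pos,yaw):
    """tool-frame shift (mm) and rotvec (deg) to reach pos, pointing down, tool y along world dir at yaw deg (mod 180)"""
    M=R.from_rotvec(s["tcp_rot"]); best=None
    for k in(0,180):
        a=np.radians(yaw+k); y=np.array([np.cos(a),np.sin(a),0]); z=np.array([0,0,-1.]); x=np.cross(y,z)
        rv=np.degrees((M.inv()*R.from_matrix(np.c_[x,y,z])).as_rotvec())
        if best is None or np.linalg.norm(rv)<np.linalg.norm(best): best=rv
    return M.inv().apply(np.array(pos)-s["tool_pos"]).round(1),best.round(2)
E
python3 - <<'E'
from h import *
from plant import r,viewer
ct=viewer.capture("top");cs=viewer.capture("scene");T=ct["pixels"]
ht=cv2.cvtColor(T,cv2.COLOR_BGR2HSV).astype(int)
w=(ht[...,1]<60)&(ht[...,2]>170);_,st,m=comp(w,175,235,285,285);print(st)
cols=range(208,240); mid=[(x,np.nonzero(m[:,x])[0].mean()) for x in cols]
P=plane(ct,mid,52); k=np.polyfit(P[:,1],P[:,0],1);print("axis x=",k,"yaw",np.degrees(np.arctan(-k[0])))
xs=np.nonzero(m)[1];e=[(xs.min()-.5,np.nonzero(m[:,xs.min()])[0].mean()),(xs.max()+.5,np.nonzero(m[:,xs.max()])[0].mean())]
E=plane(ct,e,52);print("ends",E,np.linalg.norm(E[0]-E[1]))
# wooden base of rest
o=(ht[...,0]<14)&(ht[...,1]>110)&(ht[...,2]>60);_,st,mo=comp(o,200,230,265,290);ys,xs=np.nonzero(mo)
rc=cv2.minAreaRect(np.c_[xs,ys].astype(np.float32));B=plane(ct,cv2.boxPoints(rc),10);print("rest",st,B.round(1).tolist(),B.mean(0))
# foot of bracket L
f=(ht[...,1]<45)&(ht[...,2]>140);_,st,mf=comp(f,155,165,200,230);print("foot",st)
ed=[(x+.5) for x in [np.nonzero(mf[y])[0].max() for y in range(205,220)]]
F=plane(ct,[(a,y) for a,y in zip(ed,range(205,220))],14);kk=np.polyfit(F[:,0],F[:,1],1);print("foot edge slope deg",np.degrees(np.arctan(kk[0])),F[[0,-1]])
G=plane(ct,[(190.75,171.2),(188.75,222),(166.3,222.5)],14);print(G, np.linalg.norm(G[0]-G[1]),np.linalg.norm(G[2]-G[1]))
s=r.state();print(s["t"],R.from_rotvec(s["tcp_rot"]).as_matrix().round(2))
E
```

```text
[ 184  243   83   27 1074]
axis x= [-3.02003684e-02  4.53838716e+02] yaw 1.7298278737865538
ends [[448.3836858  150.95389403  52.        ]
 [443.22752883 -23.42733467  52.        ]] 174.4574414481934
rest [207 262  51  19 552] [[439.4, 109.6, 10.0], [443.6, 2.2, 10.0], [416.5, 0.9, 10.0], [412.4, 107.6, 10.0]] [427.9542873   55.08770415  10.        ]
foot [ 155  171   36   52 1264]
foot edge slope deg -5.2872323454836705 [[585.18077785 136.8089336   14.        ]
 [553.25313825 141.25054474  14.        ]]
[[664.66488976 128.59774818  14.        ]
 [546.35367367 141.1619377   14.        ]
 [551.00482741 191.43337543  14.        ]] 118.97647964750912 50.48614347257806
0.8 [[ 0.96  0.28  0.  ]
 [ 0.28 -0.96 -0.  ]
 [-0.    0.   -1.  ]]
```

```bash
python3 - <<'E'
from h import *
from plant import r
print(delta(r.state(),[452,55,150],2)); print(delta(r.state(),[452,55,150],182))
E
```

```text
(array([ 448.9, -549. ,  100.3]), array([  0.  ,   0.  , -75.45]))
(array([ 448.9, -549. ,  100.3]), array([  0.  ,   0.  , -75.45]))
```

```bash
python3 -m handwheel '[[1,150,-183,20,0,0,-25],[1,150,-183,20,0,0,-25],[1,150,-183,20,0,0,-25],[1,300,-366,50,0,0,-50],[1,300,-366,50,0,0,-50],[1,300,-366,50,0,0,-50],[1,300,-366,50,0,0,-50],[1,449,-549,100,0,0,-75.5],[1,449,-549,100,0,0,-75.5],[1,449,-549,100,0,0,-75.5],[1,449,-549,100,0,0,-75.5],[1,449,-549,100,0,0,-75.5]]' 40; python3 - <<'E'
from h import *
from plant import r,viewer
s=r.state();print(s["tool_pos"],s["qpos"],delta(s,[452,55,52],2))
c=viewer.capture("top");cv2.imwrite("pics/t1.png",cv2.resize(c["pixels"][130:330,120:380],None,fx=3,fy=3))
E
```

```text
t: 2.3
tool_pos: [452.5, 57.8, 150.0]
tcp_rot: [-2.177, -2.264, -0.001]
ft_force: [-0.5, 0.1, -0.0]
opening: 1.003
finger_force: 0.0
[452.49275046  57.84446752 149.96780395] [-2.72051070e-02 -3.25198211e-02  2.08588350e+00  5.20606570e-04
  1.08820029e+00 -6.64497290e-02] (array([-2.9, -0.6, 98. ]), array([ 0.  , -0.03,  0.23]))
```

View pics/t1.png

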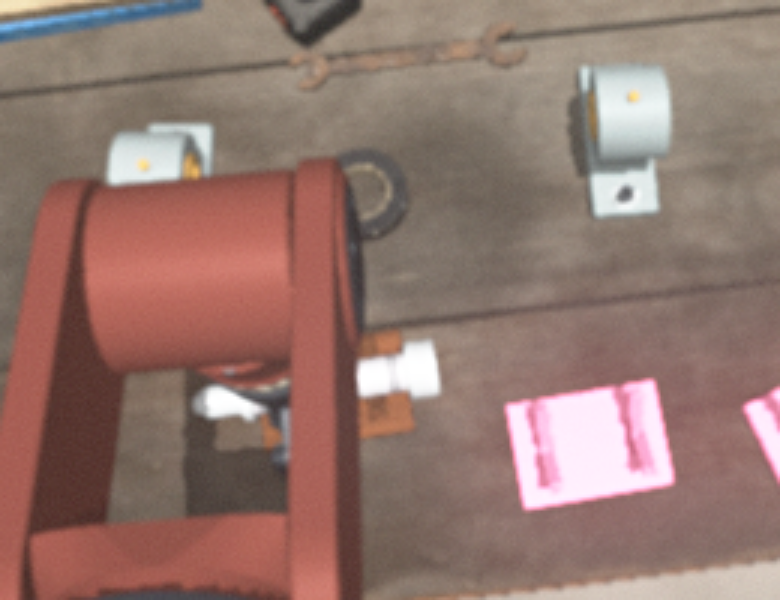

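The arm hangs over the gauge and hides its middle. The no-go end shows at crop (420,368), and the pink rest is clear to the right. Descending now.

```bash
python3 -m handwheel '[[1,-3,-0.6,40,0,0,0],[1,-3,-0.6,70,0,0,0],[1,-3,-0.6,98,0,0,0],[1,-3,-0.6,98,0,0,0]]' 30; python3 - <<'E'
from plant import viewer;import cv2
c=viewer.capture("scene");cv2.imwrite("pics/s1.png",cv2.resize(c["pixels"][190:290,150:310],None,fx=5,fy=5))
E
```

```text
t: 2.85
tool_pos: [449.2, 51.7, 50.5]
tcp_rot: [-2.179, -2.257, 0.006]
ft_force: [-0.1, -1.1, 0.1]
opening: 1.003
finger_force: 0.0
```

View pics/s1.png

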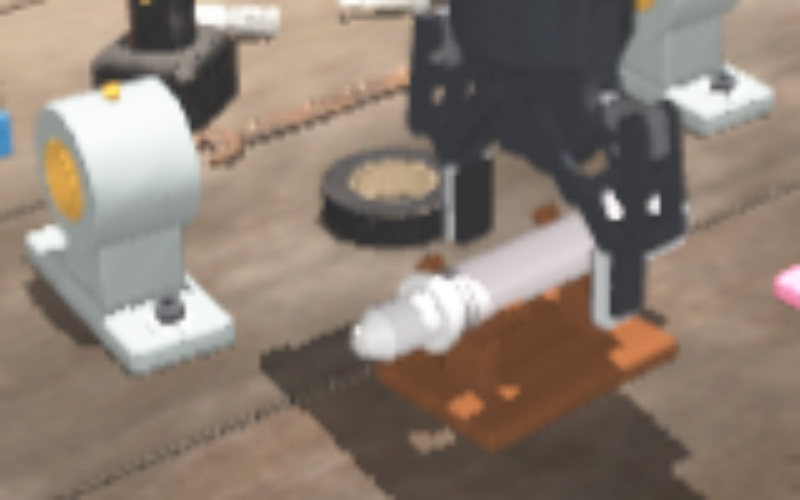

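The fingers straddle the handle between the uprights. Closing now.

```bash
python3 -m handwheel '[[0.2,0,0,0,0,0,0],[0.2,0,0,0,0,0,0],[0.2,0,0,0,0,0,0],[0.2,0,0,0,0,0,0],[0,0,0,0,0,0,0],[0,0,0,0,0,0,0],[0,0,0,0,0,0,0]]' 40
```

```text
t: 3.78
tool_pos: [450.9, 51.9, 53.2]
tcp_rot: [-2.18, -2.26, 0.003]
ft_force: [-5.1, -0.9, 7.8]
opening: 0.294
finger_force: 38.9
```

```bash
python3 -m handwheel '[[0,0,0,-30,0,0,0],[0,0,0,-70,0,0,0],[0,0,0,-110,0,0,0],[0,0,0,-110,0,0,0],[0,0,0,-110,0,0,0]]'; python3 - <<'E'
from h import *
from plant import r,viewer
s=r.state();print(s["tool_pos"],delta(s,[592,5,130],-5.8))
c=viewer.capture("top");print("roll",plane(c,[(240,195),(240,181),(240,209)],15))
E
```

```text
t: 4.4
tool_pos: [450.4, 52.1, 161.1]
tcp_rot: [-2.18, -2.26, 0.002]
ft_force: [-0.4, 0.4, -2.2]
opening: 0.289
finger_force: 40.2
[450.40383193  52.05031228 161.14271654] (array([-52.1, 139.9,  30.8]), array([-0.12,  0.  ,  7.85]))
roll [[594.90402949  21.31763006  15.        ]
 [627.75256187  18.21382426  15.        ]
 [562.56915246  24.38646506  15.        ]]
```

```bash
python3 -m handwheel '[[0,-26,70,15,0,0,4],[0,-26,70,15,0,0,4],[0,-52,140,31,0,0,7.8],[0,-52,140,31,0,0,7.8],[0,-52,140,31,0,0,7.8],[0,-52,140,31,0,0,7.8],[0,-52,140,31,0,0,7.8]]'; python3 - <<'E'
from h import *
from plant import r,viewer
c=viewer.capture("scene");d=viewer.capture("top")
a=c["pixels"][150:290,150:310];b=d["pixels"][130:270,150:310]
cv2.imwrite("pics/p2.png",cv2.resize(np.hstack([a,b]),None,fx=2.5,fy=2.5,interpolation=cv2.INTER_CUBIC))
s=r.state();print(s["tool_pos"],s["tcp_rot"])
E
```

```text
t: 5.32
tool_pos: [592.3, 5.6, 131.7]
tcp_rot: [-2.329, -2.108, 0.0]
ft_force: [0.6, 0.1, -2.3]
opening: 0.287
finger_force: 40.5
[592.76018049   5.46222338 131.94699653] [2.32921621e+00 2.10758786e+00 6.32270105e-04]
```

View pics/p2.png

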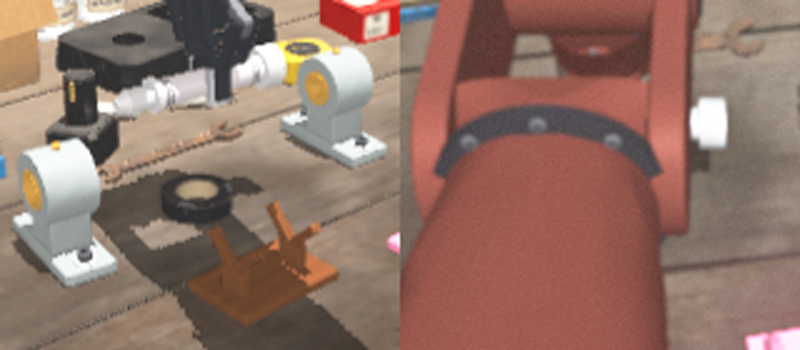

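The gauge is held level and points at the bracket; its tip is at about (194,192) in the scene view. Lowering to bore height, then comparing the tip with its prediction.

```bash
python3 -m handwheel '[[0,-0.5,-0.5,30,0,0,0],[0,-0.5,-0.5,60.5,0,0,0],[0,-0.5,-0.5,60.5,0,0,0],[0,-0.5,-0.5,60.5,0,0,0]]'; python3 - <<'E'
from h import *
from plant import r,viewer
c=viewer.capture("scene");d=viewer.capture("top")
s=r.state();p=s["tool_pos"];M=R.from_rotvec(s["tcp_rot"]).as_matrix();u=M[:,0];print(p,"axis",u)
g=p+[0,0,-1.2]
print("pred tip",proj(c,[g+u*95,g+u*97.5]), "collar",proj(c,[g+u*61]),"nogo top",proj(d,[g-u*75,g-u*72.5]))
print("bore pred +y mouth, nip",proj(c,[[610.7,188.4,70],[608,161.5,107]]), "top -y mouth",proj(d,[[605.3,134.6,70]]))
cv2.imwrite("pics/p3.png",cv2.resize(c["pixels"][185:265,150:290],None,fx=5.6,fy=5.6,interpolation=cv2.INTER_CUBIC))
h=cv2.cvtColor(d["pixels"],cv2.COLOR_BGR2HSV).astype(int);ce,st,_=comp((h[...,1]<60)&(h[...,2]>170),255,160,310,240);print("nogo top blob",ce,st)
E
```

```text
t: 5.92
tool_pos: [593.5, 4.6, 72.0]
tcp_rot: [2.329, 2.106, 0.002]
ft_force: [0.0, -1.2, -2.5]
opening: 0.289
finger_force: 40.4
[594.4113558    4.46741064  72.9196499 ] axis [ 1.00134343e-01  9.94973925e-01 -3.86013095e-05]
pred tip [[198.25686771 213.67020712]
 [197.27394991 213.94659396]] collar [[211.40446176 209.97465826]] nogo top [[280.73490295 186.84846136]
 [279.55866578 186.86526853]]
bore pred +y mouth, nip [[162.05995283 225.09630449]
 [172.24116555 206.81490447]] top -y mouth [[184.35012687 189.5393293 ]]
nogo top blob [274.41363636 185.87272727] [268 177  13  19 220]
```

View pics/p3.png

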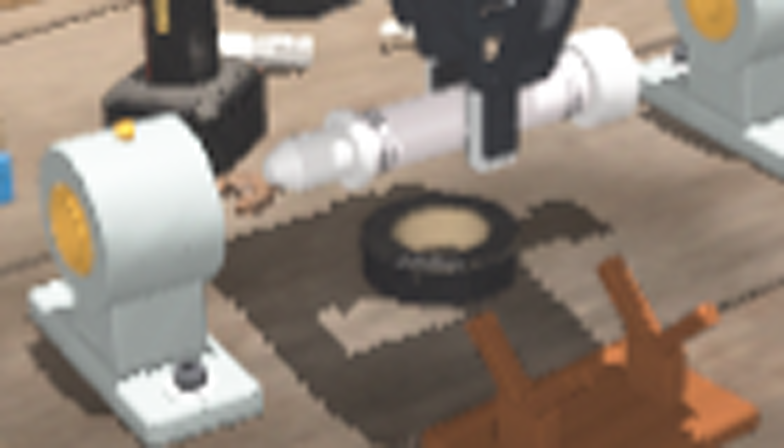

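The tip is at (197.5,215), within about 1 px of prediction, and the bore mouth matches too. Advancing the cone into the mouth.

```bash
python3 -m handwheel '[[0,20,0,0,0,0,0],[0,30,0,0,0,0,0],[0,36,0,0,0,0,0],[0,41,0,0,0,0,0],[0,45,0,0,0,0,0],[0,45,0,0,0,0,0]]'; python3 -m handwheel '[[0,3,0,0,0,0,0],[0,6,0,0,0,0,0],[0,6,0,0,0,0,0]]'
```

```text
t: 6.78
tool_pos: [597.3, 49.5, 70.7]
tcp_rot: [-2.33, -2.107, 0.0]
ft_force: [-0.3, -0.3, -2.4]
opening: 0.288
finger_force: 40.5
t: 7.15
tool_pos: [598.0, 55.5, 70.8]
tcp_rot: [2.33, 2.107, 0.0]
ft_force: [0.7, -0.1, -2.8]
opening: 0.29
finger_force: 40.5
```

```bash
python3 -m handwheel '[[0,3,0,0,0,0,0],[0,6,0,0,0,0,0],[0,9,0,0,0,0,0],[0,11,0,0,0,0,0],[0,11,0,0,0,0,0]]'; python3 -m handwheel '[[0,1,0,0,0,0,0],[0,2,0,0,0,0,0],[0,3,0,0,0,0,0],[0,3,0,0,0,0,0]]'
```

```text
t: 7.78
tool_pos: [599.0, 66.5, 70.8]
tcp_rot: [2.33, 2.108, -0.0]
ft_force: [-0.0, -0.5, -2.8]
opening: 0.288
finger_force: 40.5
t: 8.28
tool_pos: [599.3, 69.3, 70.8]
tcp_rot: [2.33, 2.107, -0.0]
ft_force: [-0.2, 0.6, -2.4]
opening: 0.286
finger_force: 40.5
```

```bash
for i in 1 ; do python3 -m handwheel '[[0,1,0,0,0,0,0],[0,2,0,0,0,0,0],[0,2,0,0,0,0,0]]'; done;  python3 -m handwheel '[[0,1,0,0,0,0,0],[0,2,0,0,0,0,0],[0,2,0,0,0,0,0]]'
```

```text
t: 8.65
tool_pos: [599.5, 71.3, 70.8]
tcp_rot: [2.33, 2.107, 0.0]
ft_force: [-0.2, 0.3, -2.6]
opening: 0.289
finger_force: 40.5
t: 9.02
tool_pos: [599.6, 72.0, 70.7]
tcp_rot: [2.329, 2.107, -0.003]
ft_force: [-0.7, -4.7, -2.7]
opening: 0.289
finger_force: 40.6
```

That is collar contact at the mouth, so the go end is home. I'll retreat, raise, and check the bucket clearance for the far side.

```bash
python3 -m handwheel '[[0,-2,0,0,0,0,0],[0,-25,0,0,0,0,0],[0,-55,0,0,0,0,0],[0,-80,0,0,0,0,0],[0,-80,0,0,0,0,0],[0,-80,0,-40,0,0,0],[0,-80,0,-80,0,0,0],[0,-80,0,-110,0,0,0],[0,-80,0,-110,0,0,0]]'; python3 - <<'E'
from h import *
from plant import r,viewer
c=viewer.capture("top")
print(plane(c,[(80,145),(55,176),(30,172)],0),plane(c,[(80,145)],60), plane(c,[(57,198),(75,178)],10))
ps=np.mean([ (viewer.capture("top"),r.state()["tool_pos"])[1] for _ in range(4)],0);print(ps)
E
```

```text
t: 10.15
tool_pos: [594.4, -5.4, 184.4]
tcp_rot: [2.325, 2.105, 0.009]
ft_force: [0.4, -0.5, -2.0]
opening: 0.286
finger_force: 40.7
[[767.76211597 393.16537588   0.        ]
 [696.81150379 454.01793419   0.        ]
 [714.4875293  515.84152023   0.        ]] [[739.91346225 364.87543025  60.        ]] [[638.80109795 443.4468042   10.        ]
 [682.14350565 400.56870009  10.        ]]
[590.45149862  -5.60373119 178.81829756]
```

```bash
python3 -m handwheel '[[0,60,0,0,0,0,0],[0,110,0,0,0,0,0],[0,160,0,0,0,0,0],[0,210,0,0,0,0,0],[0,260,0,0,0,0,0],[0,300,0,0,0,0,0],[0,300,0,0,0,0,0],[0,300,0,0,0,0,0],[0,300,0,0,0,0,0]]'; python3 - <<'E'
from h import *
from plant import r,viewer
P=[];
for _ in range(4): viewer.capture("top"); s=r.state();P.append(s["tool_pos"])
p=np.mean(P,0);s["tool_pos"]=p;print(p,delta(s,[599.6+21.8,72+218.5,70.7],-5.8),s["qpos"])
E
```

```text
t: 11.52
tool_pos: [621.5, 290.7, 179.9]
tcp_rot: [-2.331, -2.105, 0.003]
ft_force: [-0.0, 0.0, -3.3]
opening: 0.286
finger_force: 40.6
[621.82899362 290.8959455  180.58748883] (array([ -0.4,  -0.4, 109.9]), array([ 0.  ,  0.  , -0.03])) [ 3.35731884e-01  4.04391099e-01  1.51037641e+00 -4.99696443e-05
  1.22683787e+00  4.37500676e-01]
```

```bash
python3 -m handwheel '[[0,0,0,40,0,0,0],[0,0,0,80,0,0,0],[0,0,0,110,0,0,0],[0,0,0,110,0,0,0],[0,-10,0,110,0,0,0],[0,-18,0,110,0,0,0],[0,-23,0,110,0,0,0],[0,-23,0,110,0,0,0]]'; python3 -m handwheel '[[0,-1,0,0,0,0,0],[0,-2,0,0,0,0,0],[0,-3,0,0,0,0,0],[0,-4,0,0,0,0,0],[0,-4,0,0,0,0,0]]'
```

```text
t: 12.72
tool_pos: [620.0, 268.7, 71.8]
tcp_rot: [2.331, 2.106, 0.002]
ft_force: [-0.1, 0.2, -2.3]
opening: 0.289
finger_force: 40.5
t: 13.35
tool_pos: [619.0, 265.2, 70.7]
tcp_rot: [-2.33, -2.107, 0.0]
ft_force: [0.4, 0.5, -2.3]
opening: 0.289
finger_force: 40.5
```

```bash
python3 -m handwheel '[[0,-1,0,0,0,0,0],[0,-2,0,0,0,0,0],[0,-2,0,0,0,0,0]]'; python3 -m handwheel '[[0,-1,0,0,0,0,0],[0,-2,0,0,0,0,0],[0,-2,0,0,0,0,0]]'
```

```text
t: 13.72
tool_pos: [618.8, 263.2, 70.8]
tcp_rot: [-2.33, -2.107, 0.0]
ft_force: [-0.6, 0.8, -2.2]
opening: 0.287
finger_force: 40.5
t: 14.1
tool_pos: [618.7, 261.6, 70.9]
tcp_rot: [-2.33, -2.107, -0.001]
ft_force: [0.8, 1.8, -3.2]
opening: 0.294
finger_force: 40.5
```

Contact is just starting; I'll push 1–2 mm further.

```bash
python3 -m handwheel '[[0,-0.5,0,0,0,0,0],[0,-1,0,0,0,0,0],[0,-1,0,0,0,0,0]]'; python3 -m handwheel '[[0,-0.7,0,0,0,0,0],[0,-0.7,0,0,0,0,0],[0,-0.7,0,0,0,0,0]]'
```

```text
t: 14.48
tool_pos: [618.8, 261.4, 71.1]
tcp_rot: [-2.33, -2.106, -0.003]
ft_force: [1.1, 5.2, -2.9]
opening: 0.284
finger_force: 40.5
t: 14.85
tool_pos: [618.9, 261.4, 71.2]
tcp_rot: [-2.33, -2.106, -0.005]
ft_force: [0.9, 5.6, -3.3]
opening: 0.287
finger_force: 40.5
```

The no-go end bears with about 5 N at exactly the expected distance (190 mm from home). Backing off, raising, and returning above the rest.

```bash
python3 -m handwheel '[[0,10,0,0,0,0,0],[0,30,0,0,0,0,0],[0,30,0,0,0,0,0],[0,30,0,-40,0,0,0],[0,30,0,-80,0,0,0],[0,30,0,-110,0,0,0],[0,30,0,-110,0,0,0],[0,30,0,-110,0,0,0]]'; python3 - <<'E'
from h import *
from plant import r
s=r.state();print(s["tool_pos"],delta(s,[450.9,51.9,130],2.1))
E
```

```text
t: 15.85
tool_pos: [620.5, 289.0, 179.0]
tcp_rot: [-2.329, -2.107, 0.004]
ft_force: [-1.0, 1.2, -2.7]
opening: 0.288
finger_force: 40.6
[620.51350759 288.95490335 179.04338629] (array([-252.8, -144.9,   49.8]), array([-0.14,  0.08, -7.85]))
```

```bash
python3 -m handwheel '[[0,-50,-29,0,0,0,-2],[0,-100,-58,0,0,0,-4],[0,-150,-87,0,0,0,-6],[0,-200,-116,0,0,0,-7.8],[0,-253,-145,20,0,0,-7.8],[0,-253,-145,50,0,0,-7.8],[0,-253,-145,50,0,0,-7.8],[0,-253,-145,50,0,0,-7.8],[0,-253,-145,50,0,0,-7.8],[0,-253,-145,50,0,0,-7.8]]'; python3 - <<'E'
from h import *
from plant import r,viewer
P=[]
for _ in range(5): viewer.capture("top"); s=r.state();P.append(s["tool_pos"])
print(np.std(P,0));s["tool_pos"]=np.mean(P,0);print(s["tool_pos"],s["tcp_rot"],delta(s,[450.9,51.9,53.2],2.1))
c=viewer.capture("scene");cv2.imwrite("pics/p4.png",cv2.resize(c["pixels"][170:290,150:310],None,fx=5,fy=5,interpolation=cv2.INTER_CUBIC))
E
```

```text
t: 17.1
tool_pos: [452.9, 52.7, 131.8]
tcp_rot: [2.179, 2.261, 0.002]
ft_force: [-0.0, -0.3, -2.3]
opening: 0.288
finger_force: 40.5
[0.23717179 0.08143843 0.20652718]
[452.35450804  52.50165969 131.31216911] [2.18076443e+00 2.26091331e+00 4.50145238e-04] (array([-0.5, -1.5, 78.1]), array([ 0.03,  0.  , -0.03]))
```

View pics/p4.png

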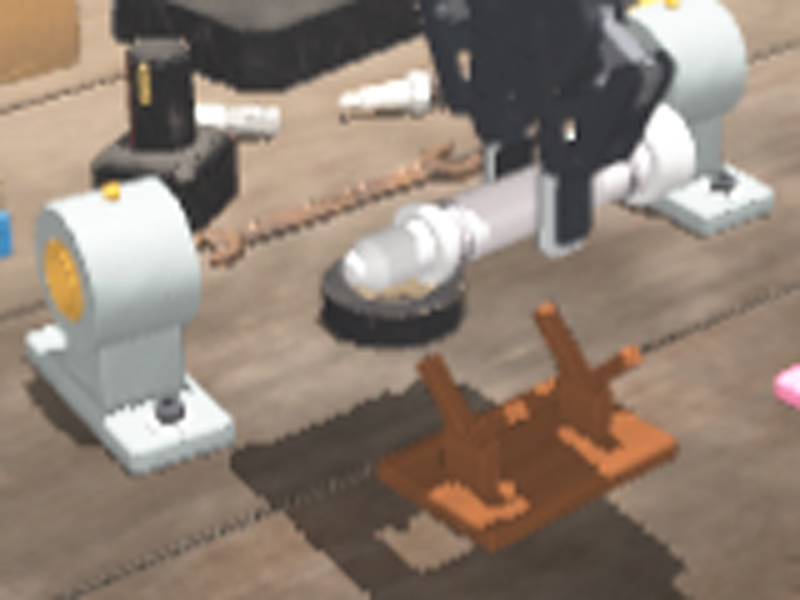

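The gauge hangs level, straight above the rest. Lowering.

```bash
python3 -m handwheel '[[0,-0.5,-1.5,30,0,0,0],[0,-0.5,-1.5,55,0,0,0],[0,-0.5,-1.5,68,0,0,0],[0,-0.5,-1.5,74,0,0,0],[0,-0.5,-1.5,74,0,0,0],[0,-0.5,-1.5,74,0,0,0]]'; python3 -m handwheel '[[0,0,0,1,0,0,0],[0,0,0,2,0,0,0],[0,0,0,3,0,0,0],[0,0,0,3,0,0,0]]'
```

```text
t: 18.15
tool_pos: [451.4, 51.7, 57.7]
tcp_rot: [2.18, 2.26, 0.002]
ft_force: [0.5, -0.4, -2.4]
opening: 0.285
finger_force: 40.6
t: 18.65
tool_pos: [450.5, 51.7, 53.8]
tcp_rot: [2.181, 2.261, 0.0]
ft_force: [-0.8, 0.2, -2.9]
opening: 0.289
finger_force: 40.7
```

```bash
python3 -m handwheel '[[0,0,0,0.7,0,0,0],[0,0,0,1.3,0,0,0],[0,0,0,1.3,0,0,0]]'
```

```text
t: 19.02
tool_pos: [450.9, 51.7, 53.3]
tcp_rot: [2.181, 2.261, 0.0]
ft_force: [-2.5, -0.8, 4.5]
opening: 0.291
finger_force: 41.4
```

Seated (upward force). Opening gently, then withdrawing.

```bash
python3 -m handwheel '[[0.4,0,0,0,0,0,0],[0.4,0,0,0,0,0,0],[0.7,0,0,0,0,0,0],[1,0,0,0,0,0,0],[1,0,0,0,0,0,0],[1,0,0,0,0,0,0],[1,0,0,-20,0,0,0],[1,0,0,-60,0,0,0],[1,0,0,-100,0,0,0],[1,0,0,-100,0,0,0],[1,0,0,-100,0,0,0],[1,0,0,-100,0,0,0]]'; python3 - <<'E'
from plant import viewer;import cv2
c=viewer.capture("scene");cv2.imwrite("pics/p5.png",cv2.resize(c["pixels"][190:290,170:310],None,fx=5,fy=5,interpolation=cv2.INTER_CUBIC))
E
```

```text
t: 20.52
tool_pos: [449.0, 51.7, 150.9]
tcp_rot: [-2.18, -2.259, 0.004]
ft_force: [-0.3, 0.1, -0.3]
opening: 1.002
finger_force: 0.0
```

View pics/p5.png

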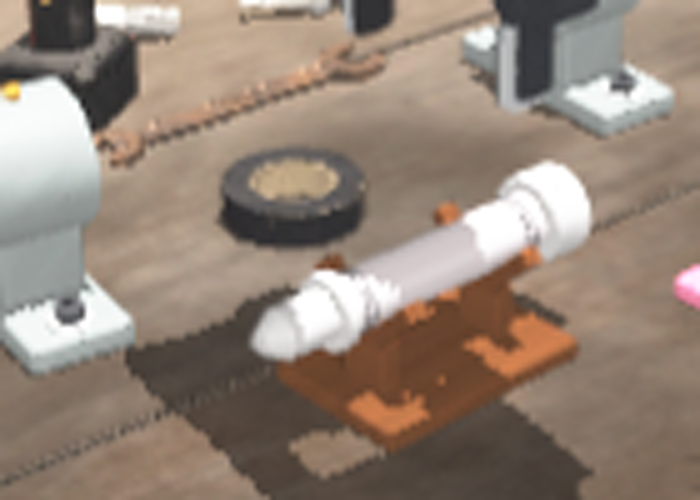

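The gauge lies in both V notches, from (260,340) to (580,210) in the crop, and the gripper is clear above it.

```bash
python3 -c "
from plant import r
print(r.hand_in())"
```

```text
the job is handed in; nothing more can be done
None
```

The left bracket's larger bore was gauged: the go end went fully home, the no-go end stayed out under about a 5 N push, the gauge is back in its wooden rest with the gripper clear, and the job was handed in at about 20.6 s; no verdict came back.

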